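# Wedge the rocking shaker

## Robot

A 7-joint arm with a two-finger parallel gripper is mounted at the origin on a cart in front of the work surface, level with it; the furniture and walls round the work are solid. World frame = base frame: x ahead of the robot, y to its left, z up, the work surface at z = 0. Lengths are in m, angles in rad, forces in N, time in s.
With the tool pointing down it reaches from about 0.4 to 0.85 m from the base axis. Payload 4.5 kg.
Tool frame: the origin (TCP) lies at the very end of the fingers, on their centre line; the grasp point (between the pads) lies 19 mm behind it (env.grip_point_offset is the z of the grasp point in the tool frame, in m); z points along the fingers, y is the direction in which the jaws open and shut (so a half turn about z gives the same grasp; the last joint's range is limited). The gripper opens to 88 mm and grips with 3 to 60 N. Pads are 18 mm wide; open, the fingers measure 123 mm over their backs; the gripper's body (75 mm by 187 mm) begins 45 mm behind the grasp point.
Start: joints at [-1.216, 0.689, -0.195, 1.565, 0.157, 0.902, -0.215], TCP at [0.197, 0.593, 0.239] pointing down, gripper open.
Joint ranges: [-3.01, 3.01], [-0.46, 2.08], [-1.47, 1.51], [0.13, 2.56], [-1, 4.14], [0.04, 2.09], [-2.66, 2.66]. Speed limits (rad/s): [2.57, 2.57, 3.14, 3.14, 3.14, 3.14, 3.14].

## Interface

Orientations are given as [roll, pitch, yaw] about the fixed x, y, z axes, in that order (R = Rz(yaw) Ry(pitch) Rx(roll)).
In Python, from cell import env gives the robot as it stands.
- The arm moves only by the tool jog_arm, never from a script. Its argument "plan" is a list of rows, each a list of 3 entries, a list of its own where there are three numbers: the opening, from 0 (shut) to 1 (fully open), then the shift along the tool's x, y, z in cm, then the turn about the tool's z in rad. A call has 1 to 5 rows; each row shifts and turns the pose as measured when the row begins, along the tool's axes as they then stand; what a row does not reach is not made up. A row lasts 1/10 s, in which the tool goes at most 50 mm and 8.59 degrees, less where a joint would pass 70% of its speed; a pose out of reach is approached as far as the arm can. A call is refused whole if a number of a shift passes 5 or a number of a turn 0.15, either way. A call with a gripper value outside its range is refused whole. The fingers move at their own pace and stop on an object; "squeeze" is the grip in N (left out, the last holds). Time passes only in rows, so rows that do not move let the fingers close. It gives the time, the measured TCP pose, the force and the opening at its end, in the units of the state.
- env.read_state(): the state, without advancing time (a new reading comes with each control period).
- env.grab_frame(name): name is "scene" or "side" or "wrist"; returns a dict with "color" (480x640x3 uint8, red, green, blue), "mtx" (3x3 intrinsics, pixels), "k1" (the pictures are not rectified: a ray, as slopes to the right and down, at radius r is drawn at 1 + k1 r^2 times it, then the intrinsics apply), "R" (3x3) and "t" (3): a world point X has camera coordinates R X + t. Camera axes: x right, y down, z forward; pixel columns grow to the right and rows downward; lengths in m; the calibration is good to about 2 mm. A picture is of the moment at which its call begins. There is no depth.
- env.job_done(): hands the job in, once; it reports no verdict.
The state is a dict: "time": time; "joint_positions": joint angles; "qvel": joint speeds; "joint_torque": joint torques, N m; "tcp_pos": TCP position; "tool_rot": TCP orientation; "wrist_force": force on the tool from outside, world axes, zero at the start; "torque": the same for the moment, N m; "gripper_width": opening from 0.0 (shut) to 1.0 (fully open).
Only numpy, scipy, OpenCV 4.12 (cv2) and the standard library are available. Lean on these libraries where they do the work, as an engineer would, in place of code of your own. Each camera call takes 0.05 s, during which the arm holds its last target.

## Task

The white bench shaker rocks, because the foot under its red-dotted corner is too short. With the fingertips only, push the orange wedge nose first under that foot until pressing on the red dot no longer makes the shaker rock, without jacking it up, shoving it away or lifting anything, and leave the things around it alone. Finish while still pressing firmly on the red dot with the fingertips, about as hard as a doorbell, so that the shaker stands level on the wedge under your push.

Things in the scene. Friction and masses are not known exactly. Their poses are not given: they have to be found in the camera images.
- shaker: white bench shaker, loose, about 0.9 kg; body 160 x 160 mm, top face 58 mm, underside 16 mm above the table; a grey disc amid the top stands 3 mm higher. Origin: centre of its footprint at table height; x to its rear (dark control strip with knob is on the -x front), y to its left, z up. Weight lies to the rear right: 2 to 5 N down on the red dot rocks it until the short foot lands
- red_dot (a point): centre of the round red sticker, 22 mm across, on the shaker's top face straight above the short foot (shaker frame -58, +58, 58 mm); axes as the shaker's
- foot_place (a point): point at table height under the short foot (shaker frame -58, +58, 0 mm). Grey domed feet, 18 mm across, at x = +-58, y = +-58 mm; the shaker stands level on three, this front left one hangs 4.5 to 8 mm above the table (differs each time, cannot be read)
- wedge: orange plastic wedge, loose, about 60 g, 100 mm long (x), 50 wide (y), flat on the table left of the shaker, nose roughly to the short foot. Origin: centre of its underside; x to the thin nose: 2 mm high at x = +50, rising evenly to 18 mm at the upright rear face, x = -50 (black ribs near it). Slides with under 1.5 N
- wedge_rear (a point): middle of the bottom edge of the wedge's rear face; axes as the wedge's. Pushed nose first, resistance rises to several N once the foot meets the slope; a harder push jacks the foot up. It does not slip out again under load
- amber_bottle: amber reagent bottle, 58 across, 112 tall mm, loose bystander; origin at the centre of its underside
- dropper_bottle: small white bottle with blue cap, 34 across, 78 tall mm, loose bystander; origin at the centre of its underside
- beaker: clear plastic beaker, 59 across, 70 tall mm, loose bystander; origin at the centre of its underside
- tape_roll_yellow: roll of yellow tape lying flat, 75 across, 19 high mm, loose bystander; origin at the centre of its underside
- petri_a: petri dish with lid, 61 across, 12 high mm, loose bystander; origin at the centre of its underside
Mind the look-alikes: they are no part of the job. There is more than one size of the wedge; the one meant has the size given above.

How it is judged:
At the end, for the whole second after the job is handed in: Fingertips press the shaker with 3 to 30 N within 30 mm of the red dot; the short foot bears on the flat-lying wedge (over 2 N, wedge centre within 60 mm of the foot); the shaker leans under 0.02 rad (about 1.6 mm at the foot), has shifted under 40 mm, and both are at rest (contact force between the fingers and shaker between 3 and 30 N and horizontal distance between the grasp point and red_dot below 0.03 m and contact force between wedge and shaker above 2 N and angle between shaker's own z axis and vertical below 0.02 rad and horizontal distance between wedge and red_dot below 0.06 m and angle between wedge's own z axis and vertical below 0.04 rad and height (world z) of wedge below 0.005 m and distance of shaker from where it was at the start of the episode below 0.04 m and linear speed of each of shaker, wedge below 0.01 m/s); the arm keeps its last pose, push and grip.
It fails at once if the wedge is lifted or tipped up (height (world z) of wedge above 0.012 m or angle between wedge's own z axis and vertical above 0.3 rad).
It fails at once if the shaker is lifted or tipped far (height (world z) of shaker above 0.012 m or angle between shaker's own z axis and vertical above 0.2 rad).
It fails at once if the shaker is shoved more than 60 mm away (distance of shaker from where it was at the start of the episode above 0.06 m).
It fails at once if the shaker is hit or pressed with more than 50 N (contact force between the fingers and shaker above 50 N).
It fails at once if a bystander is moved more than 30 mm (distance of any of amber_bottle, dropper_bottle, beaker, tape_roll_yellow, petri_a from where it was at the start of the episode above 0.03 m).
It also fails if it takes over 45 s, if anything falls off the work surface, if the arm or the gripper's body presses on something with over 40 N, if the wrist force passes 120 N, or if a joint passes its speed limit or range.

## Working session

There is one attempt and no reset: what is moved stays moved. The work goes in short steps, Python scripts to look and compute and a tool call to move; the robot and the scene stay as the last step left them, time stands still between calls to the robot, and variables do not carry over. Pictures are saved under pics/ and viewed, and the job is handed in when it is done.

Besides the shell and the picture viewer there is one more tool, called as a command line: name --argument value ..., lists and objects as JSON in quotes. jog_arm: Moves the arm, as the interface text tells. Its arguments: {"type":"object","properties":{"plan":{"type":"array","items":{"type":"array"}},"squeeze":{"type":"number"}},"required":["plan"]}

```bash
mkdir -p pics; cat > h.py <<'E'
import numpy as np, cv2
from cell import env
def snap(n,f):
    d=env.grab_frame(n); cv2.imwrite(f'pics/{f}.png',d['color'][:,:,::-1])
    np.savez(f'pics/{f}.npz',**{k:d[k] for k in('mtx','k1','R','t')},color=d['color']); return d
def load(f): return np.load(f'pics/{f}.npz')
def ray(d,p,z):
    K=d['mtx'];u=np.array([(p[0]-K[0,2])/K[0,0],(p[1]-K[1,2])/K[1,1]])
    s=u.copy()
    for _ in range(30): s=u/(1+float(d['k1'])*(s@s))
    R=d['R'];c=-R.T@d['t'];v=R.T@np.array([s[0],s[1],1.])
    return c+v*(z-c[2])/v[2]
def st():
    s=env.read_state(); print({k:np.round(s[k],4).tolist() for k in('time','tcp_pos','tool_rot','wrist_force','torque','gripper_width')})
E
python3 - <<'E'
from h import *
for n in('scene','side','wrist'): snap(n,n+'0')
st()
E
```

```text
{'time': 0.15, 'tcp_pos': [0.197, 0.5927, 0.2381], 'tool_rot': [-3.1402, 0.0001, 2.8208], 'wrist_force': [-0.1518, -0.5156, 0.2598], 'torque': [0.0166, -0.0034, -0.0004], 'gripper_width': 0.995}
```

View pics/scene0.png

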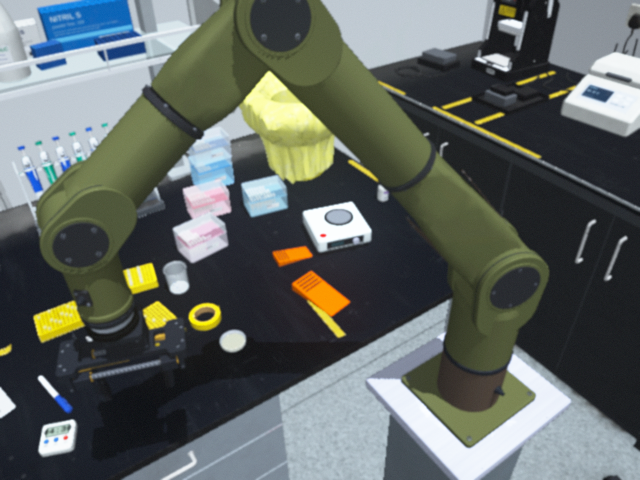

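View pics/side0.png

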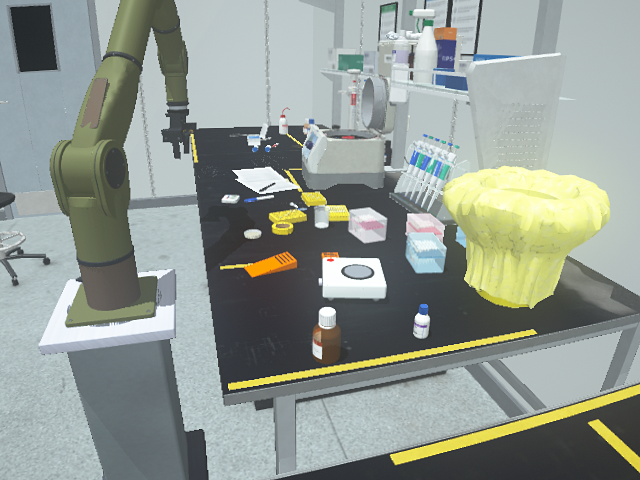

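View pics/wrist0.png

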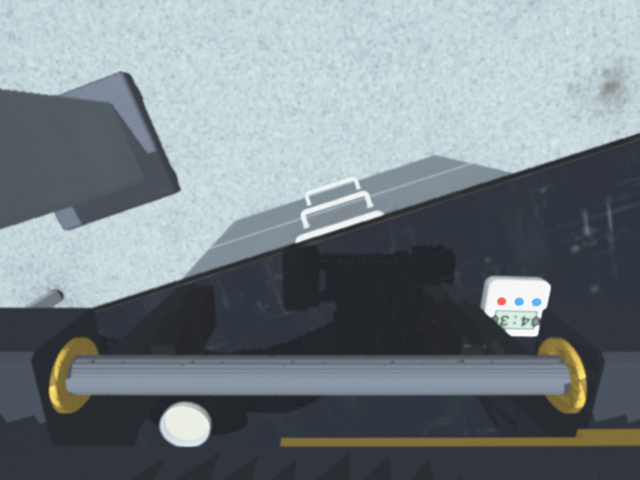

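The scene view shows the shaker at about (337,227) with its red dot near (323,236). There are two orange wedges, a small one at (292,256) and a larger one at (320,293). I'll zoom in and measure both.

```bash
python3 - <<'E'
from h import *
a=cv2.imread('pics/scene0.png')[190:350,250:410]; cv2.imwrite('pics/c1.png',cv2.resize(a,(600,600),interpolation=2))
a=cv2.imread('pics/side0.png')[230:320,210:410]; cv2.imwrite('pics/c2.png',cv2.resize(a,(800,360),interpolation=2))
for f in('scene0','side0'):
    d=load(f);h=cv2.cvtColor(d['color'],cv2.COLOR_RGB2HSV)
    for nm,lo,hi in(('orange',(6,180,120),(16,255,255)),('red',(0,150,100),(5,255,255))):
        m=cv2.inRange(h,lo,hi)
        for c in cv2.findContours(m,0,2)[0]:
            if cv2.contourArea(c)>8:
                x=c.reshape(-1,2);e=cv2.approxPolyDP(c,3,True).reshape(-1,2)
                print(f,nm,cv2.contourArea(c),x.mean(0).round(1))
                if nm=='orange': print([(p.tolist(),ray(d,p,0.0)[:2].round(3).tolist()) for p in e])
                else: print(ray(d,x.mean(0),0.058).round(4))
E
```

```text
scene0 orange 496.5 [321.3 293.6]
[([292, 283], [0.506, 0.129]), ([295, 291], [0.475, 0.138]), ([319, 306], [0.393, 0.118]), ([304, 293], [0.455, 0.123]), ([321, 281], [0.468, 0.061]), ([348, 302], [0.362, 0.05]), ([331, 316], [0.346, 0.113]), ([349, 303], [0.357, 0.05]), ([312, 271], [0.516, 0.059])]
scene0 orange 466.0 [289.7 256.3]
[([312, 255], [0.574, 0.021]), ([305, 246], [0.621, 0.015]), ([272, 253], [0.649, 0.109]), ([280, 266], [0.585, 0.119])]
side0 orange 239.0 [272.8 264.1]
[([296, 260], [0.508, 0.123]), ([287, 252], [0.494, 0.187]), ([276, 256], [0.455, 0.166]), ([285, 265], [0.468, 0.097]), ([273, 256], [0.446, 0.168]), ([253, 263], [0.378, 0.134]), ([273, 256], [0.446, 0.168]), ([282, 266], [0.458, 0.093]), ([255, 276], [0.371, 0.049]), ([249, 274], [0.357, 0.066]), ([294, 267], [0.491, 0.078])]
```

View pics/c1.png

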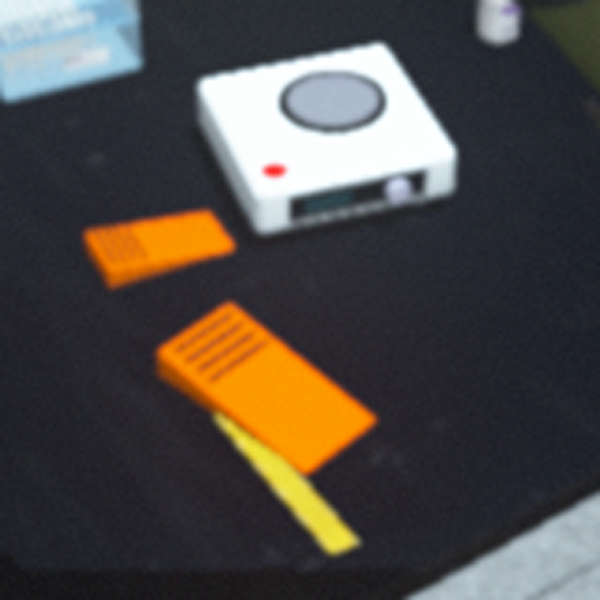

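View pics/c2.png

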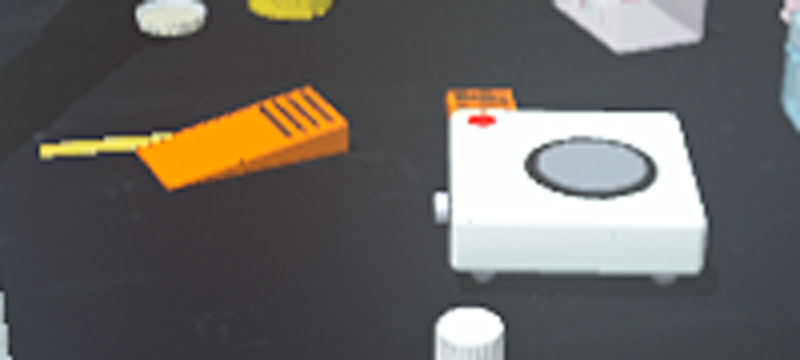

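```bash
python3 - <<'E'
from h import *
d=load('scene0');P=lambda x,y,z:(ray(d,(250+(x-1.9)/3.75,190+(y-1.9)/3.75),z)).round(4)
for n,p in dict(dot=(273,170,.058),tl=(200,85,.058),tr=(383,45,.058),br=(454,155,.058),bl=(258,206,.058)).items(): print(n,P(*p))
for n,p in dict(w_rearTfar=(86,230,.018),w_rearTnear=(105,272,.018),w_rearBnear=(111,287,0),noseN=(235,246,.001),noseF=(210,211,.002)).items(): print(n,P(*p))
s=load('side0');Q=lambda x,y,z:ray(s,(210+(x-1.5)/4,230+(y-1.5)/4),z).round(4)
for n,p in dict(dot=(482,121,.058),fl=(452,112,.058),rl=(681,112,.058),rr=(706,220,.058),fr=(452,222,.058),wr=(447,90,.018),wrr=(514,90,.018)).items(): print(n,Q(*p))
# bystanders
for n,p in dict(amber=(326,362),drop=(421,337),beaker=(321,227),petri=(253,235),tape=(283,231)).items(): print(n,ray(s,p,0).round(3))
for n,p in dict(beaker=(179,291),petri=(233,342),tape=(205,318)).items(): print(n,ray(d,p,0.01).round(3))
print([ (-load(f)['R'].T@load(f)['t']).round(3) for f in('scene0','side0','wrist0')], load('wrist0')['R'].round(2))
E
```

```text
dot [ 0.5713 -0.014   0.058 ]
tl [ 0.6982 -0.03    0.058 ]
tr [ 0.6596 -0.1812  0.058 ]
br [ 0.5076 -0.1346  0.058 ]
bl [0.5415 0.0192 0.058 ]
w_rearTfar [0.636  0.1128 0.018 ]
w_rearTnear [0.5849 0.126  0.018 ]
w_rearBnear [0.5869 0.1213 0.    ]
noseN [0.5727 0.0212 0.001 ]
noseF [0.6189 0.0141 0.002 ]
dot [ 0.5707 -0.0173  0.058 ]
fl [0.5548 0.0016 0.058 ]
rl [ 0.7099 -0.0375  0.058 ]
rr [ 0.6624 -0.187   0.058 ]
fr [ 0.5096 -0.15    0.058 ]
wr [0.5875 0.1217 0.018 ]
wrr [0.6374 0.1092 0.018 ]
amber [ 0.454 -0.366  0.   ]
drop [ 0.686 -0.338  0.   ]
beaker [0.66 0.37 0.  ]
petri [0.411 0.353 0.   ]
tape [0.519 0.364 0.   ]
beaker [0.641 0.392 0.01 ]
petri [0.401 0.354 0.01 ]
tape [0.511 0.376 0.01 ]
[array([-0.413,  0.625,  0.934]), array([ 0.224, -1.069,  0.585]), array([0.128, 0.617, 0.383])] [[ 0.31  0.95 -0.  ]
 [ 0.91 -0.3   0.28]
 [ 0.27 -0.09 -0.96]]
```

```bash
cat >> h.py <<'E'
def plan(goal,yaw,n=5,step=.05,turn=.15,op=1):
    s=env.read_state();p=np.array(s['tcp_pos']);y=s['tool_rot'][2]
    g=np.array(goal)
    for i in range(n):
        v=g-p;L=np.linalg.norm(v)
        if L>step: v=v*step/L
        t=(y-yaw+np.pi)%(2*np.pi)-np.pi; t=np.clip(t,-turn,turn)
        c,sn=np.cos(y),np.sin(y)
        print([op,[round(100*(c*v[0]+sn*v[1]),1),round(100*(sn*v[0]-c*v[1]),1),round(-100*v[2],1)],round(float(t),2)])
        p=p+v;y-=t
E
python3 - <<'E'
from h import *
plan((.627,.165,.15),np.deg2rad(72.8),5,.045,.14)
E
```

```text
[1, [np.float64(-4.0), np.float64(-2.0), np.float64(0.6)], 0.14]
[1, [np.float64(-4.2), np.float64(-1.4), np.float64(0.6)], 0.14]
[1, [np.float64(-4.4), np.float64(-0.8), np.float64(0.6)], 0.14]
[1, [np.float64(-4.4), np.float64(-0.2), np.float64(0.6)], 0.14]
[1, [np.float64(-4.4), np.float64(0.4), np.float64(0.6)], 0.14]
```

jog_arm --plan '[[0.1,[-4.0,-2.0,0.6],0.14],[0.1,[-4.2,-1.4,0.6],0.14],[0.1,[-4.4,-0.8,0.6],0.14],[0.1,[-4.4,-0.2,0.6],0.14],[0.1,[-4.4,0.4,0.6],0.14]]'

```text
time: 0.65
tcp_pos: [0.3497, 0.4374, 0.2055]
tool_rot: [-3.139, -0.008, 2.11]
wrist_force: [0.6, -0.0, 0.1]
gripper_width: 0.567
```

```bash
python3 - <<'E'
from h import *
st();plan((.627,.165,.15),np.deg2rad(72.8),5,.045,.14)
E
```

```text
{'time': 0.65, 'tcp_pos': [0.3497, 0.4374, 0.2055], 'tool_rot': [-3.1392, -0.0081, 2.1104], 'wrist_force': [0.617, -0.0359, 0.1408], 'torque': [-0.0809, -0.0635, -0.042], 'gripper_width': 0.5674}
[1, [np.float64(-4.3), np.float64(1.1), np.float64(0.6)], 0.14]
[1, [np.float64(-4.1), np.float64(1.7), np.float64(0.6)], 0.14]
[1, [np.float64(-3.8), np.float64(2.3), np.float64(0.6)], 0.14]
[1, [np.float64(-3.5), np.float64(2.8), np.float64(0.6)], 0.14]
[1, [np.float64(-3.1), np.float64(3.2), np.float64(0.6)], 0.14]
```

jog_arm --plan '[[0.1,[-4.3,1.1,0.6],0.14],[0.1,[-4.1,1.7,0.6],0.14],[0.1,[-3.8,2.3,0.6],0.14],[0.1,[-3.5,2.8,0.6],0.14],[0.1,[-3.1,3.2,0.6],0.14]]'

```text
time: 1.15
tcp_pos: [0.511, 0.2727, 0.172]
tool_rot: [-3.134, -0.004, 1.382]
wrist_force: [0.3, 0.1, 0.4]
gripper_width: 0.118
```

```bash
python3 - <<'E'
from h import *
st();plan((.627,.165,.15),np.deg2rad(72.8),5,.045,.14)
E
```

```text
{'time': 1.15, 'tcp_pos': [0.511, 0.2727, 0.172], 'tool_rot': [-3.1337, -0.0045, 1.3824], 'wrist_force': [0.326, 0.1157, 0.4065], 'torque': [-0.0961, 0.0352, -0.0115], 'gripper_width': 0.1177}
[1, [np.float64(-2.4), np.float64(3.8), np.float64(0.6)], 0.11]
[1, [np.float64(-1.9), np.float64(4.0), np.float64(0.6)], 0.0]
[1, [np.float64(-1.9), np.float64(4.0), np.float64(0.6)], 0.0]
[1, [np.float64(-1.1), np.float64(2.2), np.float64(0.3)], 0.0]
[1, [np.float64(0.0), np.float64(0.0), np.float64(-0.0)], 0.0]
```

jog_arm --plan '[[0.1,[-2.4,3.8,0.6],0.11],[0.1,[-1.9,4.0,0.6],0],[0.1,[-1.9,4.0,0.6],0],[0.1,[-1.1,2.2,0.3],0],[0.1,[0,0,0],0]]'

```text
time: 1.65
tcp_pos: [0.6335, 0.1509, 0.1464]
tool_rot: [-3.136, 0.002, 1.254]
wrist_force: [-0.0, -0.2, 0.5]
gripper_width: 0.097
```

```bash
python3 - <<'E'
from h import *
snap('wrist','w1');snap('scene','s1');st()
E
```

```text
{'time': 1.75, 'tcp_pos': [0.6308, 0.1553, 0.1466], 'tool_rot': [-3.1323, 0.0004, 1.2589], 'wrist_force': [0.3582, 0.6549, -0.0075], 'torque': [-0.0355, 0.1319, -0.0334], 'gripper_width': 0.1049}
```

View pics/w1.png

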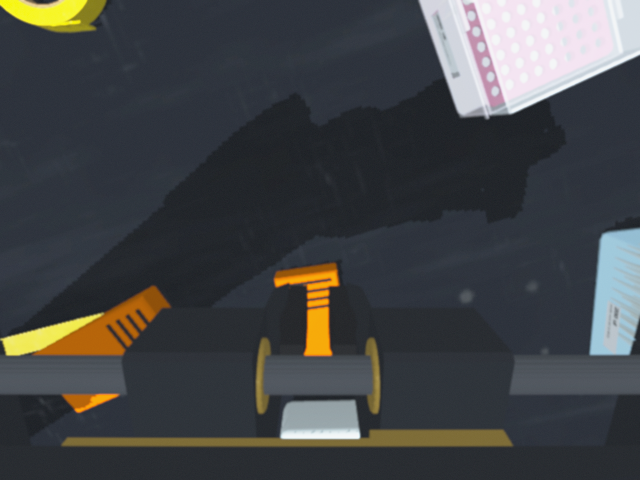

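```bash
python3 - <<'E'
from h import *
a=cv2.imread('pics/w1.png')[250:370,250:370]; cv2.imwrite('pics/c3.png',cv2.resize(a,(600,600),interpolation=2))
a=cv2.imread('pics/s1.png')[170:330,230:390]; cv2.imwrite('pics/c4.png',cv2.resize(a,(600,600),interpolation=2))
E
```

```text
(no output)
```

View pics/c3.png

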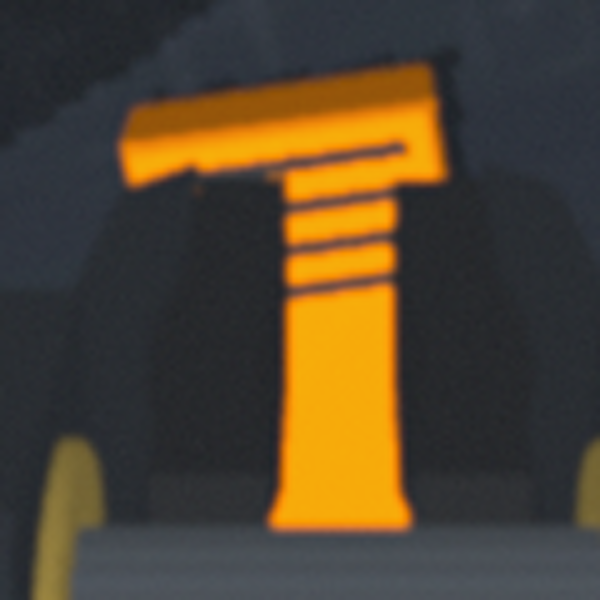

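View pics/c4.png

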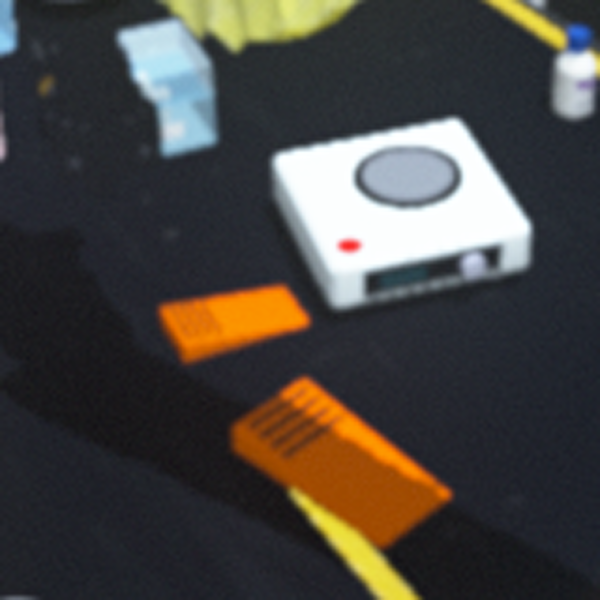

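```bash
python3 - <<'E'
from h import *
d=load('w1');P=lambda x,y,z:ray(d,(250+(x-2)/5,250+(y-2)/5),z).round(4)
print(P(133,107,0),P(430,63,0),P(120,143,.018),P(438,98,.018))
d=load('s1');P=lambda x,y,z:ray(d,(230+(x-1.4)/3.75,170+(y-1.4)/3.75),z).round(4)
print('dot',P(349,245,.058),'rearB',P(188,362,0),'nose',P(311,321,.0),P(288,286,.002),'rt',P(160,310,.018),P(183,347,.018))
E
```

```text
[0.5876 0.1233 0.    ] [0.6369 0.1155 0.    ] [0.5879 0.1244 0.018 ] [0.6376 0.1162 0.018 ]
dot [ 0.5702 -0.0146  0.058 ] rearB [0.5853 0.12   0.    ] nose [0.5726 0.0199 0.    ] [0.6168 0.0122 0.002 ] rt [0.6305 0.1164 0.018 ] [0.5829 0.1242 0.018 ]
```

```bash
python3 - <<'E'
from h import *
plan((.6245,.152,.007),1.204,5,.04,.14)
E
```

```text
[1, [np.float64(-0.1), np.float64(-0.1), np.float64(4.0)], 0.05]
[1, [np.float64(-0.2), np.float64(-0.1), np.float64(4.0)], 0.0]
[1, [np.float64(-0.2), np.float64(-0.1), np.float64(4.0)], 0.0]
[1, [np.float64(-0.1), np.float64(-0.1), np.float64(2.0)], 0.0]
[1, [np.float64(0.0), np.float64(0.0), np.float64(-0.0)], 0.0]
```

jog_arm --plan '[[0.1,[0.2,-0.1,4.0],0.05],[0.1,[0,-0.1,4.0],0],[0.1,[0,-0.1,3.6],0],[0.1,[0,-0.1,1.4],0],[0.1,[0,0,0],0]]'

```text
time: 2.25
tcp_pos: [0.6223, 0.1731, 0.016]
tool_rot: [-3.129, -0.009, 1.22]
wrist_force: [-0.5, -0.4, 0.6]
gripper_width: 0.1
```

```bash
python3 - <<'E'
from h import *
st();plan((.6245,.152,.007),1.204,2,.04,.14)
E
```

```text
{'time': 2.25, 'tcp_pos': [0.6223, 0.1731, 0.016], 'tool_rot': [-3.1289, -0.0088, 1.2202], 'wrist_force': [-0.4653, -0.3806, 0.6324], 'torque': [-0.0517, 0.0938, 0.0003], 'gripper_width': 0.1005}
[1, [np.float64(-1.9), np.float64(0.9), np.float64(0.9)], 0.02]
[1, [np.float64(0.0), np.float64(0.0), np.float64(-0.0)], 0.0]
```

jog_arm --plan '[[0.1,[0,0.5,0.8],0.02],[0.1,[-1.5,0.3,0],0],[0.1,[0,0,0],0]]'

```text
time: 2.55
tcp_pos: [0.6261, 0.1575, 0.011]
tool_rot: [-3.133, -0.012, 1.201]
wrist_force: [-1.0, -0.6, -0.6]
gripper_width: 0.099
```

```bash
python3 - <<'E'
from h import *
st();plan((.6245,.152,.007),1.204,2,.04,.14)
E
```

```text
{'time': 2.55, 'tcp_pos': [0.6261, 0.1575, 0.011], 'tool_rot': [-3.1329, -0.0118, 1.2013], 'wrist_force': [-1.021, -0.6407, -0.6336], 'torque': [-0.143, 0.1226, -0.0617], 'gripper_width': 0.0987}
[1, [np.float64(-0.6), np.float64(0.0), np.float64(0.4)], -0.0]
[1, [np.float64(0.0), np.float64(0.0), np.float64(-0.0)], 0.0]
```

jog_arm --plan '[[0.1,[-1.0,0,0.3],0],[0.1,[-1.0,0,0.1],0],[0.1,[-0.8,0,0],0],[0.1,[-0.8,0,0],0],[0.1,[0,0,0],0]]'

```text
time: 3.05
tcp_pos: [0.6139, 0.1187, 0.0093]
tool_rot: [-3.137, -0.013, 1.198]
wrist_force: [0.2, 1.0, -0.4]
gripper_width: 0.104
```

```bash
python3 - <<'E'
from h import *
st();snap('wrist','w2');snap('scene','s2')
a=cv2.imread('pics/s2.png')[170:330,230:390]; cv2.imwrite('pics/c5.png',cv2.resize(a,(600,600),interpolation=2))
E
```

```text
{'time': 3.05, 'tcp_pos': [0.6139, 0.1187, 0.0093], 'tool_rot': [-3.1371, -0.0134, 1.1979], 'wrist_force': [0.1516, 0.9637, -0.4151], 'torque': [-0.0974, 0.0655, 0.0134], 'gripper_width': 0.1038}
```

View pics/c5.png

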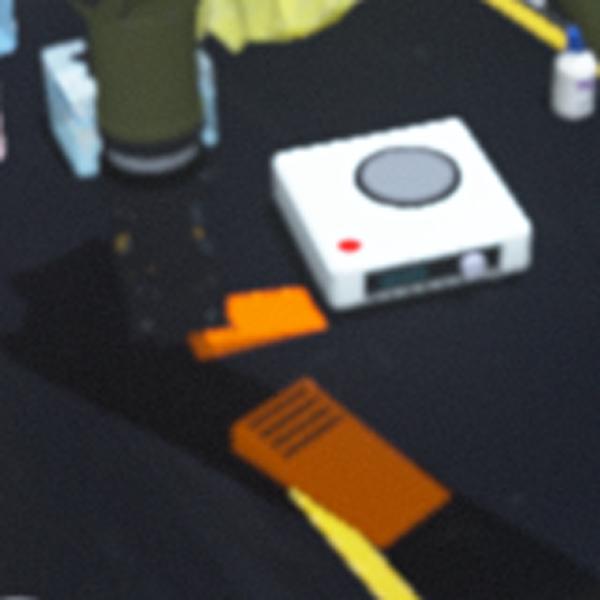

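View pics/w2.png

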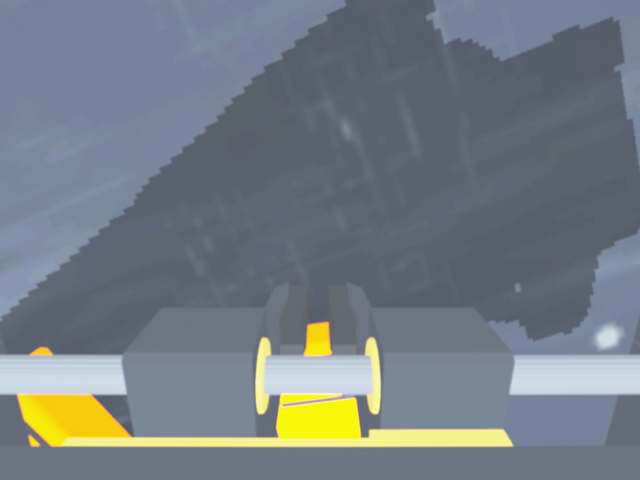

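```bash
python3 - <<'E'
from h import *
d=load('s2');P=lambda x,y,z:ray(d,(230+(x-1.4)/3.75,170+(y-1.4)/3.75),z)
n=P(327,323,.0);f=P(304,288,.002);r=P(197,361,0)
A=lambda v:np.rad2deg(np.arctan2(v[1],v[0]))
print(n.round(4),f.round(4),r.round(4),A(n-f)-0,A(n-r), np.linalg.norm(n-r),np.linalg.norm(n-f))
m=(n+f)/2; F=np.array([.5705,-.0155]); print('nose->foot',A(F-m[:2]),np.linalg.norm(F-m[:2]))
E
```

```text
[ 0.5636  0.0114 -0.    ] [0.6075 0.0035 0.002 ] [0.5824 0.114  0.    ] 169.79079045506344 -100.3864823442636 0.10430485213096133 0.04462733008517644
nose->foot -123.19154637603746 0.027474391861039726
```

```bash
python3 - <<'E'
from h import *
d=load('scene0')
for p in((200,258),(228,245),(175,240),(288,205),(245,213)): print(p,ray(d,p,0).round(3))
plan((.652,.029,.1),1.2,4,.05)
E
```

```text
(200, 258) [0.749 0.287 0.   ]
(228, 245) [0.757 0.195 0.   ]
(175, 240) [0.872 0.314 0.   ]
(288, 205) [ 0.835 -0.056  0.   ]
(245, 213) [ 0.876  0.078 -0.   ]
[1, [np.float64(-2.7), np.float64(2.5), np.float64(-3.4)], -0.0]
[1, [np.float64(-2.7), np.float64(2.5), np.float64(-3.4)], 0.0]
[1, [np.float64(-1.8), np.float64(1.7), np.float64(-2.3)], 0.0]
[1, [np.float64(0.0), np.float64(0.0), np.float64(-0.0)], 0.0]
```

jog_arm --plan '[[0.1,[1.0,0,-1.0],0],[0.1,[0,1.5,-4.0],0],[0.1,[-4.0,2.5,0],0],[0.1,[-4.0,2.5,0],0],[0.1,[0,0,0],0]]'

```text
time: 3.65
tcp_pos: [0.6545, 0.0388, 0.0624]
tool_rot: [-3.141, -0.021, 1.211]
wrist_force: [-1.0, -1.1, 0.2]
gripper_width: 0.1
```

```bash
python3 - <<'E'
from h import *
st();plan((.652,.029,.04),1.2,4,.04); snap('scene','s3')
a=cv2.imread('pics/s3.png')[170:330,230:390]; cv2.imwrite('pics/c6.png',cv2.resize(a,(600,600),interpolation=2))
E
```

```text
{'time': 3.65, 'tcp_pos': [0.6545, 0.0388, 0.0624], 'tool_rot': [-3.1408, -0.0213, 1.2114], 'wrist_force': [-1.0035, -1.0673, 0.2263], 'torque': [-0.1129, 0.1138, -0.024], 'gripper_width': 0.1001}
[1, [np.float64(-1.0), np.float64(0.1), np.float64(2.2)], 0.01]
[1, [np.float64(0.0), np.float64(0.0), np.float64(-0.0)], 0.0]
[1, [np.float64(0.0), np.float64(0.0), np.float64(-0.0)], 0.0]
[1, [np.float64(0.0), np.float64(0.0), np.float64(-0.0)], 0.0]
```

View pics/c6.png

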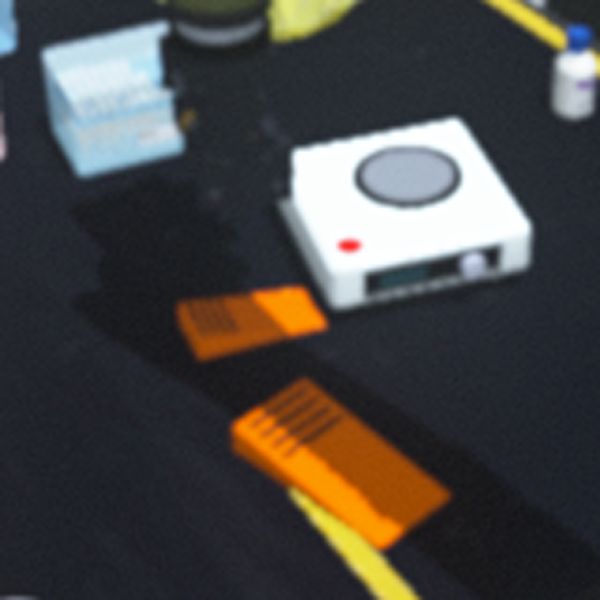

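Now the whole wedge is visible, so I'll measure it again.

```bash
cat >> h.py <<'E'
A=lambda v:np.rad2deg(np.arctan2(v[1],v[0]))
E
python3 - <<'E'
from h import *
d=load('s3');P=lambda x,y,z:ray(d,(230+(x-1.4)/3.75,170+(y-1.4)/3.75),z)[:2]
nN=P(327,323,.0);nF=P(305,288,.002);rN=P(203,361,0);tF=P(178,305,.018);tN=P(198,347,.018)
print(nN,nF,rN,tF,tN); 
N=(nN+nF)/2;T=(tN+tF)/2; print('axis',A(N-T),A(nN-tN),A(nF-tF),'edge',A(tN-tF)-270,A(nN-nF)-270)
F=np.array([.5705,-.0155]);u=(N-T)/np.linalg.norm(N-T);n=np.array([-u[1],u[0]])
print('foot along',(F-N)@u,'lat',(F-N)@n,'len',np.linalg.norm(N-T),'C',(N+T)/2)
E
```

```text
[0.56360226 0.01144278] [0.60702929 0.00291506] [0.57982509 0.11042393] [0.62779829 0.10235612] [0.57648244 0.11522307]
axis -99.40167414235266 -97.0748057146418 -101.79706259623717 edge -104.07616257607978 -101.10974156627859
foot along 0.02479451079127828 lat -0.01091205184181249 len 0.10299415759581668 C [0.59372807 0.05798426]
```

```bash
python3 - <<'E'
from h import *
plan((.654,.036,.011),1.41,3,.03,.1)
E
```

```text
[1, [np.float64(-0.4), np.float64(0.2), np.float64(3.0)], -0.1]
[1, [np.float64(-0.3), np.float64(0.1), np.float64(2.2)], -0.09]
[1, [np.float64(0.0), np.float64(0.0), np.float64(-0.0)], 0.0]
```

jog_arm --plan '[[0.1,[-0.4,0.2,2.8],-0.1],[0.1,[0,0.1,1.5],-0.1],[0.1,[0,0,0.5],0],[0.1,[0,0,0],0]]'

```text
time: 4.1
tcp_pos: [0.6576, 0.0507, 0.0153]
tool_rot: [3.137, -0.033, 1.427]
wrist_force: [-0.1, -0.1, -1.2]
gripper_width: 0.101
```

```bash
python3 - <<'E'
from h import *
st();plan((.628,.040,.009),1.41,3,.01,.1)
E
```

```text
{'time': 4.1, 'tcp_pos': [0.6576, 0.0507, 0.0153], 'tool_rot': [3.1372, -0.0328, 1.4272], 'wrist_force': [-0.0968, -0.097, -1.1672], 'torque': [-0.1036, 0.0685, 0.0206], 'gripper_width': 0.1007}
[1, [np.float64(-0.5), np.float64(-0.9), np.float64(0.2)], 0.02]
[1, [np.float64(-0.5), np.float64(-0.9), np.float64(0.2)], 0.0]
[1, [np.float64(-0.5), np.float64(-0.9), np.float64(0.2)], 0.0]
```

jog_arm --plan '[[0.1,[-0.9,0,0.7],0.02],[0.1,[-0.4,0,0.4],0],[0.1,[0,0,0.2],0]]'

```text
time: 4.4
tcp_pos: [0.6566, 0.0402, 0.0028]
tool_rot: [3.136, -0.034, 1.405]
wrist_force: [0.1, -0.1, 0.1]
gripper_width: 0.102
```

jog_arm --plan '[[0.1,[0,-0.8,0],0],[0.1,[0,-0.8,0],0],[0.1,[0,-0.7,0],0],[0.1,[0,-0.6,0],0],[0.1,[0,0,0],0]]'

```text
time: 4.9
tcp_pos: [0.625, 0.0454, 0.0033]
tool_rot: [3.136, -0.034, 1.404]
wrist_force: [-0.5, -0.1, -0.5]
gripper_width: 0.1
```

```bash
python3 - <<'E'
from h import *
st(); snap('scene','s4')
a=cv2.imread('pics/s4.png')[170:330,230:390]; cv2.imwrite('pics/c7.png',cv2.resize(a,(600,600),interpolation=2))
E
```

```text
{'time': 4.9, 'tcp_pos': [0.625, 0.0454, 0.0033], 'tool_rot': [3.1359, -0.0343, 1.4038], 'wrist_force': [-0.5314, -0.1182, -0.4924], 'torque': [-0.0807, 0.1371, -0.0174], 'gripper_width': 0.0998}
```

View pics/c7.png

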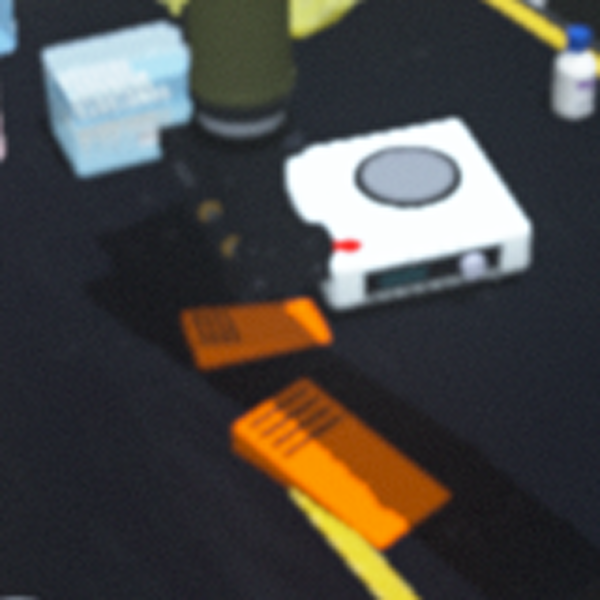

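```bash
cat >> h.py <<'E'
def wedge(f,nN,nF,tF,tN):
    d=load(f);P=lambda x,y,z:ray(d,(230+(x-1.4)/3.75,170+(y-1.4)/3.75),z)[:2]
    nN=P(*nN,.001);nF=P(*nF,.002);tF=P(*tF,.018);tN=P(*tN,.018)
    N=(nN+nF)/2;T=(tN+tF)/2;F=np.array([.5705,-.0155]);u=(N-T)/np.linalg.norm(N-T);n=np.array([-u[1],u[0]])
    print('axis',A(N-T),'nose',N,'rear',T,'along',(F-N)@u,'lat',(F-N)@n,'foot dir',A(F-N),A(F-T),np.linalg.norm(N-T))
E
python3 - <<'E'
from h import *
wedge('s3',(327,323),(305,288),(178,305),(198,347))
wedge('s4',(333,342),(312,299),(182,311),(200,354))
E
```

```text
axis -99.71923521152519 nose [0.58479291 0.00750752] rear [0.60214037 0.1087896 ] along 0.025090226299812654 lat -0.010203620928667978 foot dir -121.84968579494434 -104.28240038243705 0.10275695889989903
axis -105.72706194692846 nose [0.56685529 0.01343165] rear [0.59427853 0.11081636] along 0.02686064372352462 lat 0.011350337585079261 foot dir -82.81989898725597 -100.66093424511989 0.10117220481671382
```

```bash
python3 - <<'E'
from h import *
plan((.5862,.052,.06),1.344,3,.1,.1)
E
```

```text
[1, [np.float64(-0.0), np.float64(-4.0), np.float64(-5.7)], 0.06]
[1, [np.float64(0.0), np.float64(0.0), np.float64(-0.0)], 0.0]
[1, [np.float64(0.0), np.float64(0.0), np.float64(-0.0)], 0.0]
```

jog_arm --plan '[[0.85,[0,0.5,-3],0],[0.85,[0,0,-3],0.06],[0.85,[0,0,0],0],[0.85,[0,0,0],0]]'

```text
time: 5.35
tcp_pos: [0.6303, 0.0426, 0.0647]
tool_rot: [3.138, -0.035, 1.342]
wrist_force: [-0.0, 0.1, 0.2]
gripper_width: 0.444
```

```bash
python3 - <<'E'
from h import *
st();plan((.5862,.052,.06),1.344,3,.1,.1)
E
```

```text
{'time': 5.35, 'tcp_pos': [0.6303, 0.0426, 0.0647], 'tool_rot': [3.1376, -0.0348, 1.3422], 'wrist_force': [-0.0386, 0.1089, 0.2], 'torque': [-0.0389, 0.0977, -0.0674], 'gripper_width': 0.4439}
[1, [np.float64(-0.1), np.float64(-4.5), np.float64(0.5)], -0.0]
[1, [np.float64(0.0), np.float64(0.0), np.float64(-0.0)], 0.0]
[1, [np.float64(0.0), np.float64(0.0), np.float64(-0.0)], 0.0]
```

jog_arm --plan '[[0.85,[0,-3.0,0],0],[0.85,[0,-1.6,0],0],[0.85,[0,0,0],0],[0.85,[0,0,0],0]]'

```text
time: 5.75
tcp_pos: [0.5846, 0.053, 0.0619]
tool_rot: [3.138, -0.034, 1.344]
wrist_force: [2.1, -0.4, 0.0]
gripper_width: 0.8
```

```bash
python3 - <<'E'
from h import *
st();plan((.5862,.052,.02),1.344,3,.1,.1)
E
```

```text
{'time': 5.75, 'tcp_pos': [0.5846, 0.053, 0.0619], 'tool_rot': [3.1382, -0.0342, 1.3437], 'wrist_force': [2.0808, -0.4351, 0.0128], 'torque': [-0.1267, 0.1117, 0.0156], 'gripper_width': 0.8002}
[1, [np.float64(-0.1), np.float64(0.2), np.float64(4.2)], -0.0]
[1, [np.float64(0.0), np.float64(0.0), np.float64(0.0)], 0.0]
[1, [np.float64(0.0), np.float64(0.0), np.float64(-0.0)], 0.0]
```

jog_arm --plan '[[0.85,[-0.2,0,3.0],0],[0.85,[-0.2,0,2.0],0],[0.85,[-0.2,0,0.6],0],[0.85,[0,0,0.2],0]]'

```text
time: 6.15
tcp_pos: [0.5891, 0.0481, 0.0014]
tool_rot: [3.132, -0.035, 1.343]
wrist_force: [-0.1, -0.4, -0.3]
gripper_width: 0.846
```

```bash
python3 - <<'E'
from h import *
st();plan((.5862,.052,.003),1.344,3,.1,.1)
E
```

```text
{'time': 6.15, 'tcp_pos': [0.5891, 0.0481, 0.0014], 'tool_rot': [3.1322, -0.0355, 1.3434], 'wrist_force': [-0.0827, -0.3594, -0.279], 'torque': [-0.0787, 0.1066, 0.0283], 'gripper_width': 0.8456}
[1, [np.float64(0.3), np.float64(-0.4), np.float64(-0.2)], -0.0]
[1, [np.float64(0.0), np.float64(0.0), np.float64(-0.0)], 0.0]
[1, [np.float64(0.0), np.float64(0.0), np.float64(-0.0)], 0.0]
```

jog_arm --plan '[[0.85,[0,-0.4,-0.2],0],[0.6,[0,0,0],0],[0.6,[0,0,0],0],[0.6,[0,0,0],0],[0.6,[0,0,0],0]]' --squeeze 5

```text
time: 6.65
tcp_pos: [0.5869, 0.049, 0.0058]
tool_rot: [3.129, -0.037, 1.343]
wrist_force: [0.9, -1.0, -0.6]
gripper_width: 0.6
```

```bash
python3 - <<'E'
from h import *
st(); snap('scene','s5')
a=cv2.imread('pics/s5.png')[170:330,230:390]; cv2.imwrite('pics/c8.png',cv2.resize(a,(600,600),interpolation=2))
E
```

```text
{'time': 6.65, 'tcp_pos': [0.5869, 0.049, 0.0058], 'tool_rot': [3.1285, -0.0367, 1.3434], 'wrist_force': [0.8946, -1.0214, -0.5598], 'torque': [-0.0857, 0.1505, 0.0198], 'gripper_width': 0.5996}
```

View pics/c8.png

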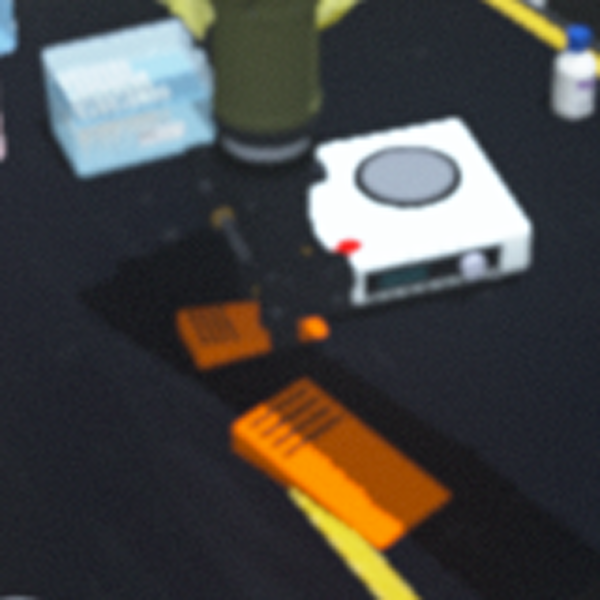

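jog_arm --plan '[[0.75,[0,0,0],0],[0.75,[0,0,0],0],[0.75,[0,0,-3.0],0],[0.1,[2.5,0,-2.0],0],[0.1,[4.5,0,0],0]]'

```text
time: 7.2
tcp_pos: [0.601, 0.1069, 0.059]
tool_rot: [3.131, -0.029, 1.331]
wrist_force: [1.3, -0.3, -0.6]
gripper_width: 0.595
```

jog_arm --plan '[[0.1,[2.5,0,0],0],[0.1,[0,0,0],0],[0.1,[0,0,0],0]]'

```text
time: 7.5
tcp_pos: [0.6082, 0.14, 0.061]
tool_rot: [3.128, -0.035, 1.339]
wrist_force: [-1.4, -0.2, 0.2]
gripper_width: 0.319
```

```bash
python3 - <<'E'
from h import *
st(); snap('scene','s6')
a=cv2.imread('pics/s6.png')[170:330,230:390]; cv2.imwrite('pics/c9.png',cv2.resize(a,(600,600),interpolation=2))
E
```

```text
{'time': 7.5, 'tcp_pos': [0.6082, 0.14, 0.061], 'tool_rot': [3.1284, -0.0354, 1.3393], 'wrist_force': [-1.4003, -0.195, 0.1867], 'torque': [-0.0922, 0.0879, -0.0122], 'gripper_width': 0.3187}
```

View pics/c9.png

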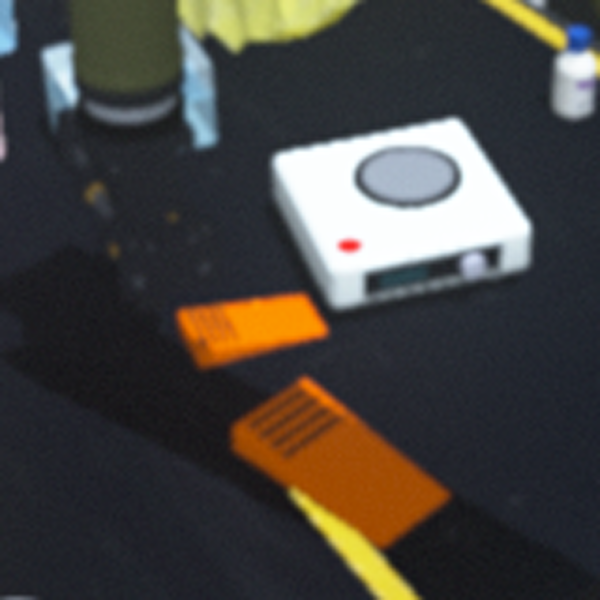

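```bash
python3 - <<'E'
from h import *
wedge('s6',(328,331),(308,293),(177,310),(197,353))
d=load('s6');h=cv2.cvtColor(d['color'],cv2.COLOR_RGB2HSV)
m=cv2.inRange(h,(0,130,100),(4,255,255))|cv2.inRange(h,(174,130,100),(180,255,255));m[:220]=0;m[250:]=0;M=cv2.moments(m,True);p=(M['m10']/M['m00'],M['m01']/M['m00']);print(p,M['m00'],ray(d,p,.058))
E
```

```text
axis -100.9213086952016 nose [0.5773253  0.01059103] rear [0.59701655 0.1126418 ] along 0.026911598405259265 lat -0.0017584604911668274 foot dir -104.65982094672256 -101.69127675330968 0.10393317937972431
(322.8333333333333, 235.08333333333334) 12.0 [ 0.56947076 -0.01458997  0.058     ]
```

jog_arm --plan '[[0.1,[0.3,-0.4,2.5],-0.03],[0.1,[0,0,2.0],0],[0.1,[0,0,0.6],0],[0.1,[0,0,0],0]]'

```text
time: 7.95
tcp_pos: [0.6053, 0.1366, 0.0086]
tool_rot: [3.128, -0.03, 1.361]
wrist_force: [1.0, -0.2, -0.1]
gripper_width: 0.103
```

```bash
python3 - <<'E'
from h import *
st();plan((.603,.14,.007),1.37,1,.1,.1)
E
```

```text
{'time': 7.95, 'tcp_pos': [0.6053, 0.1366, 0.0086], 'tool_rot': [3.128, -0.0298, 1.3614], 'wrist_force': [1.0005, -0.1576, -0.0558], 'torque': [-0.1068, 0.0834, -0.0382], 'gripper_width': 0.1027}
[1, [np.float64(0.3), np.float64(-0.3), np.float64(0.2)], -0.01]
```

jog_arm --plan '[[0.1,[-1.0,-0.2,0.1],0],[0.1,[-1.0,0,0.1],0],[0.1,[-1.0,0,0],0],[0.1,[-1.0,0,0],0],[0.1,[0,0,0],0]]'

```text
time: 8.45
tcp_pos: [0.5952, 0.0904, 0.0077]
tool_rot: [3.125, -0.028, 1.357]
wrist_force: [0.5, -0.8, -0.9]
gripper_width: 0.099
```

```bash
python3 - <<'E'
from h import *
st(); snap('scene','s7')
a=cv2.imread('pics/s7.png')[170:330,230:390]; cv2.imwrite('pics/c10.png',cv2.resize(a,(600,600),interpolation=2))
E
```

```text
{'time': 8.45, 'tcp_pos': [0.5952, 0.0904, 0.0077], 'tool_rot': [3.125, -0.0281, 1.3569], 'wrist_force': [0.4701, -0.7965, -0.9432], 'torque': [-0.1027, 0.0631, -0.0576], 'gripper_width': 0.0992}
```

View pics/c10.png

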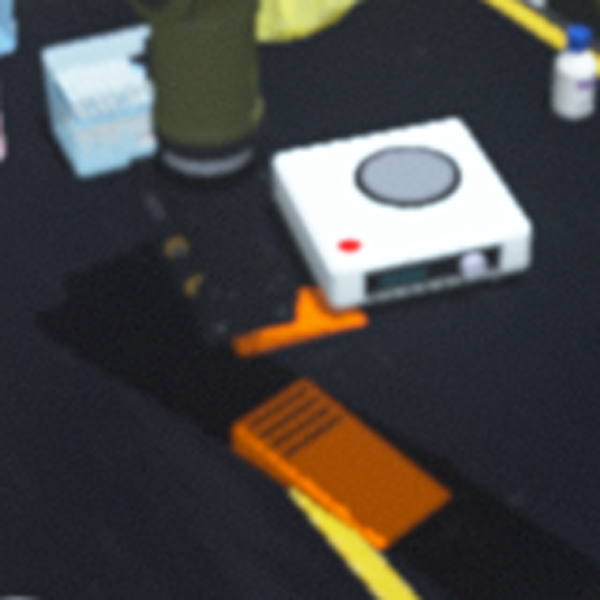

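```bash
python3 - <<'E'
from h import *
d=load('s7');P=lambda x,y,z:ray(d,(230+(x-1.4)/3.75,170+(y-1.4)/3.75),z)[:2]
n=P(366,321,.001);r=P(239,356,0);v=(n-r);u=v/np.linalg.norm(v);q=np.array([-u[1],u[0]]);F=np.array([.57,-.0152])
print(n,r,A(v),np.linalg.norm(v),'nose along',(F-n)@u,'lat from near edge (want 25)',(F-n)@q)
E
```

```text
[ 0.54741991 -0.01311342] [0.56924177 0.08576033] -102.44590277082628 0.10125321261852337 nose along -0.0028288681291916817 lat from near edge (want 25) 0.022499154990063382
```

jog_arm --plan '[[0.1,[-0.4,0,0],0],[0.1,[-0.4,0,0],0],[0.1,[0,0,0],0]]'

```text
time: 8.8
tcp_pos: [0.5943, 0.0845, 0.0079]
tool_rot: [3.124, -0.031, 1.359]
wrist_force: [0.2, -0.7, 0.4]
gripper_width: 0.101
```

jog_arm --plan '[[0.1,[-0.2,0,0],0],[0.1,[0,0,0],0]]'

```text
time: 9.0
tcp_pos: [0.5939, 0.0831, 0.0078]
tool_rot: [3.124, -0.031, 1.36]
wrist_force: [-0.1, -0.9, -0.9]
gripper_width: 0.098
```

jog_arm --plan '[[0.1,[-0.2,0,0],0],[0.1,[0,0,0],0]]'

```text
time: 9.2
tcp_pos: [0.5935, 0.0815, 0.0077]
tool_rot: [3.124, -0.032, 1.361]
wrist_force: [0.8, -0.2, 0.0]
gripper_width: 0.099
```

jog_arm --plan '[[0.1,[-0.2,0,0],0],[0.1,[-0.2,0,0],0]]'

```text
time: 9.4
tcp_pos: [0.5927, 0.0781, 0.0076]
tool_rot: [3.123, -0.032, 1.361]
wrist_force: [-0.5, -0.0, 0.0]
gripper_width: 0.099
```

jog_arm --plan '[[0.1,[-0.2,0,0],0],[0.1,[-0.2,0,0],0]]'

```text
time: 9.6
tcp_pos: [0.592, 0.0741, 0.0075]
tool_rot: [3.123, -0.033, 1.362]
wrist_force: [0.3, 1.0, 0.7]
gripper_width: 0.101
```

jog_arm --plan '[[0.1,[-0.2,0,0],0],[0.1,[0,0,0],0]]'

```text
time: 9.8
tcp_pos: [0.5914, 0.0713, 0.0075]
tool_rot: [3.123, -0.032, 1.361]
wrist_force: [-0.1, 0.2, 0.4]
gripper_width: 0.105
```

jog_arm --plan '[[0.1,[-0.2,0,0],0],[0.1,[-0.1,0,0],0]]'

```text
time: 10.0
tcp_pos: [0.5908, 0.0683, 0.0074]
tool_rot: [3.123, -0.032, 1.361]
wrist_force: [-0.4, -0.0, 0.6]
gripper_width: 0.1
```

jog_arm --plan '[[0.1,[-0.2,0,0],0],[0.1,[-0.1,0,0],0]]'

```text
time: 10.2
tcp_pos: [0.5905, 0.0663, 0.0074]
tool_rot: [3.123, -0.034, 1.362]
wrist_force: [0.6, 2.8, 0.5]
gripper_width: 0.096
```

```bash
python3 - <<'E'
from h import *
st(); snap('scene','s8')
a=cv2.imread('pics/s8.png')[170:330,230:390]; cv2.imwrite('pics/c11.png',cv2.resize(a,(600,600),interpolation=2))
E
```

```text
{'time': 10.2, 'tcp_pos': [0.5905, 0.0663, 0.0074], 'tool_rot': [3.1226, -0.0338, 1.3618], 'wrist_force': [0.5834, 2.843, 0.462], 'torque': [0.3686, 0.0418, 0.0087], 'gripper_width': 0.0957}
```

View pics/c11.png

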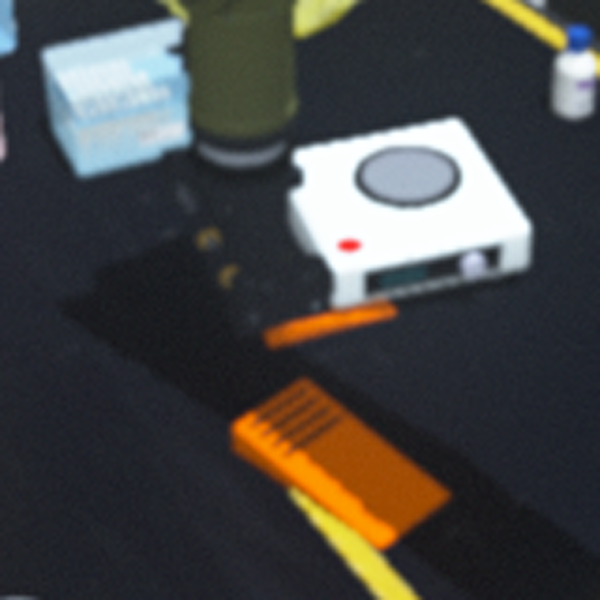

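jog_arm --plan '[[0.1,[-0.1,0,0],0],[0.1,[-0.05,0,0],0]]'

```text
time: 10.45
tcp_pos: [0.5904, 0.0658, 0.0074]
tool_rot: [3.123, -0.035, 1.363]
wrist_force: [-0.7, 1.5, 0.7]
gripper_width: 0.098
```

jog_arm --plan '[[0.1,[-0.2,0,0],0]]'

```text
time: 10.55
tcp_pos: [0.5901, 0.0647, 0.0074]
tool_rot: [3.122, -0.036, 1.363]
wrist_force: [-0.2, 4.4, 1.5]
gripper_width: 0.099
```

jog_arm --plan '[[0.1,[-0.2,0,0],0]]'

```text
time: 10.65
tcp_pos: [0.5898, 0.0635, 0.0074]
tool_rot: [3.122, -0.037, 1.364]
wrist_force: [-0.2, 4.0, 1.4]
gripper_width: 0.101
```

jog_arm --plan '[[0.1,[1.0,0,0],0],[0,[0.5,0,-4.0],0],[0,[0,0,-4.5],0],[0,[0,0,-1.5],0],[0,[0,0,0],0]]'

```text
time: 11.15
tcp_pos: [0.5883, 0.0724, 0.1086]
tool_rot: [3.128, -0.03, 1.361]
wrist_force: [-0.4, 0.0, -0.2]
gripper_width: 0.007
```

```bash
python3 - <<'E'
from h import *
st();plan((.5702,-.0152,.1),1.363,4,.035,.1)
d=snap('scene','s9')
a=cv2.imread('pics/s9.png')[170:330,230:390]; cv2.imwrite('pics/c12.png',cv2.resize(a,(600,600),interpolation=2))
h=cv2.cvtColor(d['color'],cv2.COLOR_RGB2HSV)
m=cv2.inRange(h,(0,130,100),(4,255,255))|cv2.inRange(h,(174,130,100),(180,255,255));m[:220]=0;m[250:]=0;M=cv2.moments(m,True);p=(M['m10']/M['m00'],M['m01']/M['m00']);print(p,M['m00'],ray(d,p,.058))
E
```

```text
{'time': 11.15, 'tcp_pos': [0.5883, 0.0724, 0.1086], 'tool_rot': [3.1282, -0.0296, 1.3607], 'wrist_force': [-0.3844, 0.0085, -0.1594], 'torque': [-0.1053, 0.1266, -0.0136], 'gripper_width': 0.0074}
[1, [np.float64(-3.5), np.float64(0.0), np.float64(0.3)], -0.0]
[1, [np.float64(-3.5), np.float64(0.0), np.float64(0.3)], 0.0]
[1, [np.float64(-2.0), np.float64(0.0), np.float64(0.2)], 0.0]
[1, [np.float64(-0.0), np.float64(0.0), np.float64(-0.0)], 0.0]
(323.1, 235.1) 10.0 [ 0.56897174 -0.01514992  0.058     ]
```

View pics/c12.png

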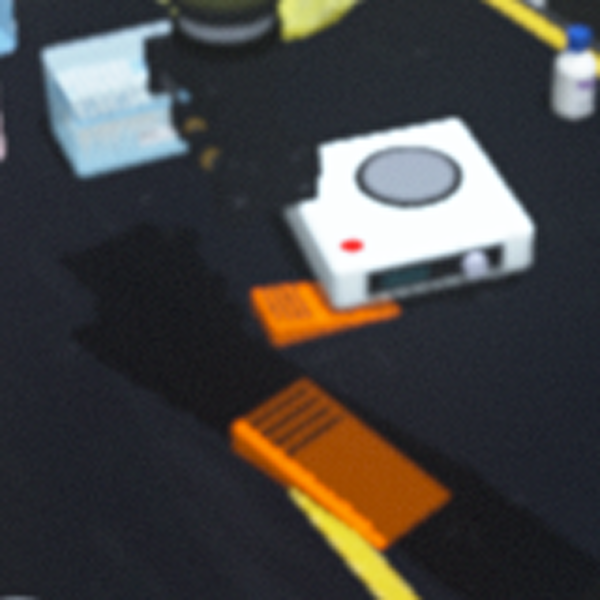

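jog_arm --plan '[[0,[-3.5,0,0.3],0],[0,[-3.5,0,0.3],0],[0,[-1.5,0,0],0],[0,[0,0,0],0]]'

```text
time: 11.6
tcp_pos: [0.5679, -0.0111, 0.0943]
tool_rot: [3.135, -0.028, 1.364]
wrist_force: [0.9, -0.1, -0.2]
gripper_width: 0.008
```

```bash
python3 - <<'E'
from h import *
st();plan((.5697,-.0152,.065),1.363,2,.05,.1)
E
```

```text
{'time': 11.6, 'tcp_pos': [0.5679, -0.0111, 0.0943], 'tool_rot': [3.1353, -0.0281, 1.3635], 'wrist_force': [0.876, -0.078, -0.1708], 'torque': [-0.0767, 0.0484, 0.0366], 'gripper_width': 0.0079}
[1, [np.float64(-0.4), np.float64(0.3), np.float64(2.9)], 0.0]
[1, [np.float64(0.0), np.float64(0.0), np.float64(-0.0)], 0.0]
```

jog_arm --plan '[[0,[-0.3,0.2,1.5],0],[0,[0,0,1.0],0],[0,[0,0,0.2],0],[0,[0,0,0],0]]'

```text
time: 12.0
tcp_pos: [0.57, -0.0082, 0.0629]
tool_rot: [3.138, -0.031, 1.368]
wrist_force: [-0.2, -0.3, -0.9]
gripper_width: 0.002
```

jog_arm --plan '[[0,[-0.6,0,0],0],[0,[0,0,0.2],0],[0,[0,0,0],0]]'

```text
time: 12.3
tcp_pos: [0.5692, -0.0125, 0.0606]
tool_rot: [3.137, -0.032, 1.371]
wrist_force: [0.3, 0.5, -0.3]
gripper_width: 0.006
```

jog_arm --plan '[[0,[0,0,0.2],0],[0,[0,0,0.1],0]]'

```text
time: 12.5
tcp_pos: [0.5696, -0.0125, 0.0586]
tool_rot: [3.136, -0.033, 1.371]
wrist_force: [-3.1, 1.0, 10.7]
gripper_width: 0.005
```

jog_arm --plan '[[0,[0,0,0.1],0],[0,[0,0,0.1],0]]'

```text
time: 12.7
tcp_pos: [0.5696, -0.0125, 0.0586]
tool_rot: [3.136, -0.033, 1.371]
wrist_force: [-2.4, 0.1, 9.4]
gripper_width: 0.006
```

jog_arm --plan '[[0,[0,0,0.15],0],[0,[0,0,0.15],0]]'

```text
time: 12.9
tcp_pos: [0.5696, -0.0125, 0.0585]
tool_rot: [3.135, -0.033, 1.37]
wrist_force: [-3.5, 0.7, 14.2]
gripper_width: 0.006
```

```bash
python3 - <<'E'
from h import *
st(); snap('side','e1'); snap('scene','e2');st()
a=cv2.imread('pics/e1.png')[220:320,310:400]; b=cv2.imread('pics/side0.png')[220:320,310:400]
cv2.imwrite('pics/c13.png',cv2.resize(np.hstack([b,a]),(800,444),interpolation=2))
a=cv2.imread('pics/e2.png')[170:330,230:390]; cv2.imwrite('pics/c14.png',cv2.resize(a,(600,600),interpolation=2))
E
```

```text
{'time': 12.9, 'tcp_pos': [0.5696, -0.0125, 0.0585], 'tool_rot': [3.1348, -0.0333, 1.3704], 'wrist_force': [-3.4778, 0.6951, 14.2173], 'torque': [-0.0299, 0.716, 0.0166], 'gripper_width': 0.0059}
{'time': 13.0, 'tcp_pos': [0.5696, -0.0125, 0.0585], 'tool_rot': [3.1346, -0.0333, 1.3704], 'wrist_force': [-3.3143, -1.1746, 12.8131], 'torque': [-0.0265, 0.7265, -0.0165], 'gripper_width': 0.0063}
```

View pics/c13.png

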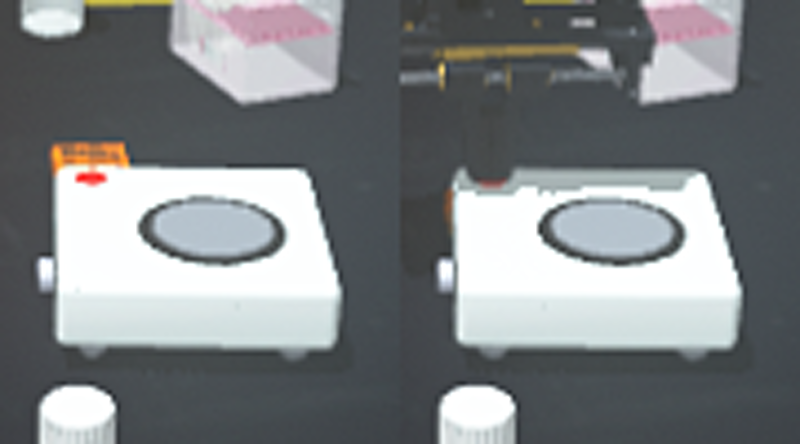

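View pics/c14.png

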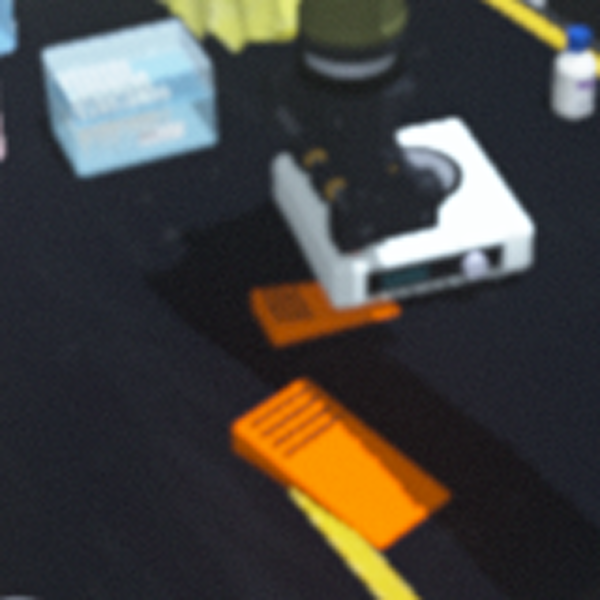

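```bash
python3 - <<'E'
from h import *
st(); env.job_done(); st()
E
```

```text
{'time': 13.0, 'tcp_pos': [0.5696, -0.0125, 0.0585], 'tool_rot': [3.1346, -0.0333, 1.3704], 'wrist_force': [-3.3143, -1.1746, 12.8131], 'torque': [-0.0265, 0.7265, -0.0165], 'gripper_width': 0.0063}
the job is handed in; nothing more can be done
the job is handed in; nothing more can be done
```

The job is handed in at 13.0 s on the robot's clock. The orange 100 mm wedge is under the short foot, and the fingertips are still pressing on the red dot.

**How it went:** I lined the wedge up with light finger nudges. One side nudge overshot by about 11 mm, so I centred it again between the open fingers without gripping it. I then pushed it from behind until the resistance rose from noise level to about 4 N. The foot met the slope with the nose roughly 27 mm past it.

**Last checks:**
- **Press:** about 13 to 14 N, with the fingertip about 3 mm from the dot.
- **Rocking:** going from about 10 N to 14 N moved the fingertip height only from 58.6 to 58.5 mm, so the shaker no longer rocks.
- **Level and position:** in the side view the shaker looks the same as at the start. In the last overhead view where the dot could be measured, before the press, it had shifted by 1 to 2 mm at most.
- **Bystanders:** the arm stayed clear of them and none looked disturbed in the views taken, but I did not measure their positions again at the end.
- **Side force and tilt:** there was a steady side force of about 3 N during the press. The tool had also drifted to a tilt of about 0.03 rad. Neither moved anything that I could see.
- **Not measured:** I did not measure the force between foot and wedge directly. I infer it from the dot not sinking under the press.

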